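Find the release notch of the shoe-care box and press it

ROBOT

A 7-joint arm with a two-finger parallel gripper is mounted at the origin on the work surface. World frame = base frame: x ahead of the robot, y to its left, z up, the work surface at z = 0. Lengths are in m, angles in degrees, forces in N, time in s.
With the tool pointing down it reaches from about 0.425 to 0.875 m from the base axis. Payload 4.7 kg.
Tool frame: the origin (TCP) lies at the very end of the fingers, on their centre line; the grasp point (between the pads) lies 19 mm behind it; z points along the fingers, y is the direction in which the jaws open and shut (so a half turn about z gives the same grasp; the last joint's range is limited). The gripper opens to 87 mm and grips with 3 to 60 N. Pads are 19 mm wide; open, the fingers measure 117 mm over their backs; the gripper's body (75 mm by 190 mm) begins 51 mm behind the grasp point.
Start: joints at [66.125, 18.392, -4.016, 83.108, 1.295, 78.541, -3.26], TCP at [0.271, -0.591, 0.223] pointing down, gripper open.
Joint ranges: [-163.93, 163.93], [-17.29, 119.83], [-79.2, 71.16], [3.27, 140.29], [-89.18, 269.18], [5.43, 117.66], [-154.24, 154.24]. Speed limits (degrees/s): [147.25, 147.25, 180, 180, 180, 180, 180].

INTERFACE

Orientations are given as [roll, pitch, yaw] about the fixed x, y, z axes, in that order (R = Rz(yaw) Ry(pitch) Rx(roll)).
In Python, from cell import * gives the robot as it stands.
- The arm moves only by the tool drive_tool, never from a script. Its argument "moves" is text: rows parted by semicolons, each of 5 numbers parted by spaces: the shift along the tool's x, y, z in m, then the turn about the tool's z in degrees, then the gripper's target within -1 to 1 (fully open at 1, half-way at 0, shut at -1). In form: x y z yaw fingers; .... A call has exactly 8 rows; each row is the pose to reach, as a shift and turn from the pose commanded when the call began, along the tool's axes at that moment; what a row does not reach only later rows make up. A row lasts 1/10 s, in which the tool goes at most 50 mm and 8.59 degrees, less where a joint would pass 70% of its speed; a pose out of reach is approached as far as the arm can. A call with a gripper value outside its range is refused whole. The fingers move at their own pace and stop on an object; "grip_force" is the grip in N (left out, the last holds). Time passes only in rows, so rows that repeat a pose let the fingers close, or fill a call up. It gives the time, the measured TCP pose, the force and the opening at its end, in the units of the state.
- get_obs(): the state, without advancing time (a new reading comes with each control period).
- read_camera(name): name is "scene" or "top" or "wrist"; returns (picture, depth): 420x560x3 uint8, red, green, blue; 420x560 float32, m along the optical axis (not along the pixel's ray), 0 where there is no reading.
- calibration(name): a dict with "intrinsics" (3x3 intrinsics, pixels), "cam_to_world" (4x4, takes a point from camera to world coordinates); the wrist camera has in their place "T_tool_cam" (4x4, takes a point from camera to tool coordinates, whose origin is the TCP and whose axes are the flange's). Camera axes: x right, y up, looking along -z (the intrinsics and any distortion apply to the point x, -y, -z); pixel columns grow to the right and rows downward; lengths in m; the calibration is good to about 2 mm. A picture is of the moment at which its call begins: read the wrist's pose just before it. calibration takes no time and is no camera call.
- sign_off(): hands the job in, once; it reports no verdict.
Trained networks look in the newest picture that a camera, given by its name, has taken for a name from the list of things; names that differ only in an ending like _2 or _b are one class to them, and where a whole thing is asked for, a point or a joint stands for the part that bears it (a point fixed in the world has none). Each returns a list of dicts, best first, with "conf" (0 to 1); they miss things now and then, are a little off and sometimes report something else, mostly with a low value. They report only what shows in the picture. A call takes as long as a camera call.
- search_frame(camera, name): "uv" ([column, row] in pixels, amid what is visible of it).
- pinpoint(camera, name): "uv" ([column, row] in pixels: a listed point, or the origin of a listed thing).
The state is a dict: "time_s": time; "qpos": joint angles; "joint_velocities": joint speeds; "effort": joint torques, N m; "tool_pos": TCP position; "tool_rot": TCP orientation; "force": force on the tool from outside, world axes, zero at the start; "wrist_torque": the same for the moment, N m; "grip_width": finger opening in m.
Only numpy, scipy, OpenCV 4.12 (cv2) and the standard library are available. Lean on these libraries where they do the work, as an engineer would, in place of code of your own. Each camera call takes 0.05 s, during which the arm holds its last target. There are 200 camera calls.

TASK

The shoe-care box on the closet shelf is latched shut; its release is a notch somewhere along the grey front rail. Put a fingertip on the rail at one of its ends, slide it lightly along the rail until it comes to the notch, then press down inside the notch until the lid lets go. Take the hand clear so that the lid can rise fully open by itself, and do not pick up, push or knock over anything else on the shelf.

Things in the scene. Friction and masses are not known exactly. Their poses are not given: they have to be found in the camera images.
- carebox: Shoe-care box, charcoal body with a walnut lid, 240 (x) x 330 (y) x 86 (z) mm, fixed to the shelf. Origin: centre of its underside, on the shelf. x points from the front (rail side, towards the robot) to the hinge side, y along the rail, z up. Lid: top at 83 mm, x from -87 to +120 mm.
- rail_mid (a point): Middle of the top face of the box's light-grey front rail, axes as the box. The rail is a rigid flat-topped bar along y, 330 mm long, 30 mm deep in x, top 86 mm above the shelf; a 3 mm gap behind it, then the lid, 3 mm lower. Its top is unbroken but for one notch.
- rail_end (a point): The rail's +y end: top face, 140 mm from rail_mid along y (the rail's other end mirrors it). The release notch has its centre at most 45 mm from rail_mid, at a place that is not given: find it by touch or sight. It is 44 mm wide along y, runs through the rail's 30 mm depth, open in front and above; its floor, a somewhat darker grey push pad, lies 6 mm below the rail's top.
- release (a joint): How far the push pad in the notch is pressed, m: 0 up, 0.006 fully down (vertical travel, spring back, about 1.6 N to start and 4 N at full travel; the catch lets go at about 4.5 mm).
- lid (a joint): Opening angle of the lid about its back edge, rad: 0 shut, 1.05 fully open. The catch holds it shut. Once let go a damped spring raises its front edge slowly, in about 4 s, and it stays up. The closed lid cannot be pressed down; a hand above it only holds it back while it is there.
- bucket: Bystander, loose: mug-sized red plastic bucket with a thin wire bail, 90 mm across the rim, 132 mm high with the bail. Origin: centre of its underside. Leave alone.
- deodorizer: Bystander, loose: closed aluminium deodorizer can with a green band and white vented cap, 66 mm across, 125 mm high. Origin: centre of its underside. Leave alone.
- polish_tin: Bystander, loose: flat round shoe-polish tin, black with a steel lid, 82 mm across, 27 mm high. Origin: centre of its underside. Leave alone.
- shoe_brush: Bystander, loose: shoe brush standing on its black nylon bristles, walnut handle on top, 190 x 50 x 48 mm, long side along its x. Origin: centre of its underside. Leave alone.
- shoe_tree_a: Bystander, loose: wooden shoe tree lying flat, about 285 x 72 x 52 mm, long side along its x, toe to +x. Origin: centre of its underside. Leave alone.
- shoe_tree_b: Bystander, loose: second wooden shoe tree, the same. Origin: centre of its underside. Leave alone.

How it is judged:
By the outcome, as a careful person would: the job done as asked, in the order asked, and still so for the second after the job is handed in, with the robot touching nothing.
It also fails if it takes over 64 s, if anything falls off the work surface, if the arm or the gripper's body presses on something with over 40 N, if the wrist force passes 120 N, or if a joint passes its speed limit or range.

## Working session

There is one attempt and no reset: what is moved stays moved. The work goes in short steps, Python scripts to look and compute and a tool call to move; the robot and the scene stay as the last step left them, time stands still between calls to the robot, and variables do not carry over. Pictures are saved under pics/ and viewed, about 8 in all and at most 12, crops included, and the job is handed in when it is done.

Besides the shell and the picture viewer there is one more tool, called after "Request:" as name(argument=value, ...) on one line, values as JSON. drive_tool: Moves the arm, as the interface text tells. Its arguments: {"type":"object","properties":{"moves":{"type":"string"},"grip_force":{"type":"number"}},"required":["moves"]}

```bash
mkdir -p pics; cat > h.py <<'E'
from cell import *
import numpy as np, cv2
from scipy.spatial.transform import Rotation as R
def T_wc(name,obs=None):
    c=calibration(name)
    if name!='wrist': return np.array(c['cam_to_world'])
    T=np.eye(4); T[:3,:3]=R.from_euler('xyz',obs['tool_rot'],degrees=True).as_matrix(); T[:3,3]=obs['tool_pos']
    return T@np.array(c['T_tool_cam'])
def px2w(name,uv,depth,obs=None,z=None):
    K=np.array(calibration(name)['intrinsics']); T=T_wc(name,obs)
    u,v=uv; d=np.array([(u-K[0,2])/K[0,0],-(v-K[1,2])/K[1,1],-1.])
    if z is not None:
        r=T[:3,:3]@d; return T[:3,3]+r*(z-T[2,3])/r[2]
    p=depth[int(round(v)),int(round(u))]
    return (T@np.append(d*p,1))[:3]
E
python3 - <<'E'
from h import *
o=get_obs(); print(o)
print(calibration('top'))
for n in ['top','scene']:
    p,d=read_camera(n); cv2.imwrite(f'pics/{n}0.png',p[:,:,::-1]); np.save(f'{n}d.npy',d)
    for k in ['rail_mid','rail_end','carebox','release']:
        for r in pinpoint(n,k)[:2] if k!='release' else search_frame(n,k)[:2]:
            print(n,k,r,px2w(n,r['uv'],d).round(4))
E
```

```text
{'time_s': 0.0, 'qpos': array([66.12506174, 18.43742842, -4.01651235, 83.17644306,  1.2957191 ,
       78.54098348, -3.26201904]), 'joint_velocities': array([-0.04570799, -0.0467866 ,  0.0499729 ,  0.05225384,  0.00090875,
       -0.10538663, -0.01086787]), 'effort': array([-8.53882921e-04, -4.91287744e+01, -4.04283777e-01, -3.12528419e+01,
       -6.40770094e-02,  4.37431899e-02,  1.55858829e-04]), 'tool_pos': array([ 0.27115804, -0.59011489,  0.22146665]), 'tool_rot': array([-1.79890436e+02,  6.27516905e-03,  2.46837832e+01]), 'force': array([-0.22033691, -0.51442627,  0.77206338]), 'wrist_torque': array([0.00480581, 0.04757367, 0.01176601]), 'grip_width': 0.08704371334310132}
{'intrinsics': array([[467.49663687,   0.        , 277.97683926],
       [  0.        , 467.49663687, 203.28311903],
       [  0.        ,   0.        ,   1.        ]]), 'cam_to_world': array([[-0.02314307,  0.987348  , -0.15687043,  0.39419981],
       [-0.99961602, -0.02046197,  0.01868483,  0.02633432],
       [ 0.01523855,  0.15724262,  0.98744243,  1.31953949],
       [ 0.        ,  0.        ,  0.        ,  1.        ]])}
top rail_mid {'uv': [279.3, 226.9], 'conf': 0.69} [0.5272 0.0009 0.0818]
top rail_mid {'uv': [192.2, 233.6], 'conf': 0.3} [0.5217 0.2443 0.0062]
top rail_end {'uv': [230.9, 240.0], 'conf': 0.67} [0.4946 0.1291 0.0884]
top rail_end {'uv': [362.7, 219.8], 'conf': 0.3} [ 0.5483 -0.2341  0.0244]
top carebox {'uv': [270.2, 193.0], 'conf': 0.57} [0.6189 0.0232 0.0839]
top release {'uv': [283.5, 227.7], 'conf': 0.75} [ 0.5252 -0.0104  0.0778]
top release {'uv': [362.5, 218.0], 'conf': 0.44} [ 0.5528 -0.2329  0.029 ]
scene rail_mid {'uv': [298.1, 190.8], 'conf': 0.86} [ 0.526  -0.0029  0.0796]
scene rail_end {'uv': [335.4, 220.3], 'conf': 0.73} [0.4888 0.1351 0.0802]
scene carebox {'uv': [273.2, 223.0], 'conf': 0.6} [0.644  0.0554 0.0856]
scene release {'uv': [294.2, 188.5], 'conf': 0.5} [ 0.5337 -0.0122  0.0856]
```

View pics/top0.png

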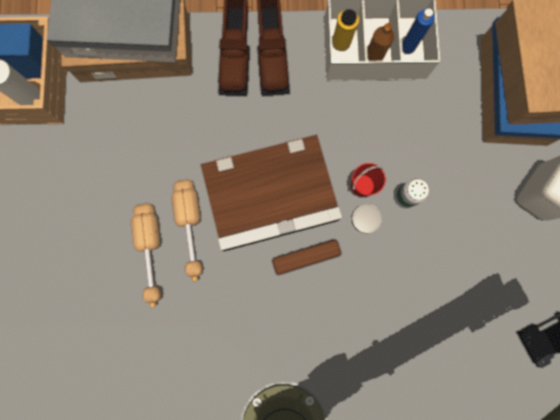

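View pics/scene0.png

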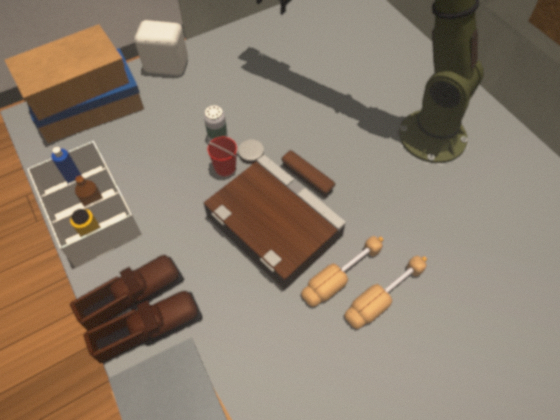

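The top view shows the box with its white rail running from (220,244) to (340,215). A darker notch is near (286,227), the brush lies in front of the rail, and the bucket and tin are near the −y end. The +y end is clear, so I'll start there. Next I'll fit the rail.

```bash
python3 - <<'E'
from h import *
p=cv2.imread('pics/top0.png'); hsv=cv2.cvtColor(p,cv2.COLOR_BGR2HSV)
roi=np.zeros(p.shape[:2],np.uint8); cv2.fillPoly(roi,[np.array([[212,235],[338,203],[346,220],[218,254]])],1)
m=((hsv[...,1]<50)&(hsv[...,2]>175)&(roi>0)).astype(np.uint8)
print(m.sum(), hsv[[240,224,228,250],[240,310,286,240]])
v,u=np.nonzero(m)
W=np.array([px2w('top',(a,b),None,z=.086) for a,b in zip(u,v)])[:,:2]
r=cv2.minAreaRect((W*1000).astype(np.float32)); print(r); print(cv2.boxPoints(r))
c=np.array(r[0])/1000
pts=cv2.boxPoints(r)/1000; e=pts[np.argsort(pts[:,1])]; lo=e[:2].mean(0); hi=e[2:].mean(0); y=(hi-lo)/np.linalg.norm(hi-lo)
print('mid',c,'yaw box',np.degrees(np.arctan2(-y[0],y[1])),'+end',c+.14*y)
s=(W-c)@y; print(np.histogram(s,bins=np.arange(-.17,.171,.01)))
d=np.load('topd.npy')
for n in ['bucket','polish_tin','shoe_brush','deodorizer']:
    for q in pinpoint('top',n)[:1]: print(n,q,px2w('top',q['uv'],d,z=0.0))
E
```

```text
1402 [[ 19  21 232]
 [ 22  25 227]
 [ 18  27 192]
 [ 22  25 156]]
((524.3492431640625, -0.853515625), (30.565746307373047, 333.72711181640625), 13.707261085510254)
[[ 469.96146  157.63617]
 [ 549.0419  -166.58609]
 [ 578.73706 -159.3432 ]
 [ 499.65662  164.87906]]
mid [ 0.52434924 -0.00085352] yaw box 13.707272 +end [0.49117464 0.13515916]
(array([29, 41, 41, 42, 43, 41, 42, 41, 42, 42, 43, 42, 42, 36, 34, 40, 36,
       38, 43, 43, 43, 44, 45, 43, 44, 45, 42, 44, 44, 42, 44, 45, 45, 31]), array([-1.70000000e-01, -1.60000000e-01, -1.50000000e-01, -1.40000000e-01,
       -1.30000000e-01, -1.20000000e-01, -1.10000000e-01, -1.00000000e-01,
       -9.00000000e-02, -8.00000000e-02, -7.00000000e-02, -6.00000000e-02,
       -5.00000000e-02, -4.00000000e-02, -3.00000000e-02, -2.00000000e-02,
       -1.00000000e-02,  1.38777878e-16,  1.00000000e-02,  2.00000000e-02,
        3.00000000e-02,  4.00000000e-02,  5.00000000e-02,  6.00000000e-02,
        7.00000000e-02,  8.00000000e-02,  9.00000000e-02,  1.00000000e-01,
        1.10000000e-01,  1.20000000e-01,  1.30000000e-01,  1.40000000e-01,
        1.50000000e-01,  1.60000000e-01,  1.70000000e-01]))
bucket {'uv': [365.6, 187.6], 'conf': 0.82} [ 0.6443547  -0.25221679  0.        ]
polish_tin {'uv': [362.2, 220.0], 'conf': 0.76} [ 0.55062154 -0.237544    0.        ]
shoe_brush {'uv': [306.9, 256.6], 'conf': 0.69} [ 0.45047142 -0.0763925   0.        ]
deodorizer {'uv': [406.6, 194.8], 'conf': 0.9} [ 0.62087943 -0.36947809  0.        ]
```

Request:
drive_tool(moves="0.039 -0.028 0 1.4 -1; 0.078 -0.056 0 2.8 -1; 0.116 -0.083 0 4.1 -1; 0.155 -0.111 0 5.5 -1; 0.194 -0.139 0 6.9 -1; 0.233 -0.167 0 8.3 -1; 0.271 -0.194 0 9.6 -1; 0.310 -0.222 0 11 -1", grip_force=20)

```text
time_s: 1.5
tool_pos: [0.461, -0.2579, 0.2229]
tool_rot: [179.9, -0.0, 13.6]
force: [1.3, -1.0, 0.9]
grip_width: 0.031
```

Request:
drive_tool(moves="0.015 -0.047 0 0 -1; 0.031 -0.094 0 0 -1; 0.046 -0.141 0 0 -1; 0.061 -0.188 0 0 -1; 0.076 -0.235 0 0 -1; 0.092 -0.281 0 0 -1; 0.107 -0.328 0 0 -1; 0.122 -0.375 0 0 -1")

```text
time_s: 2.3
tool_pos: [0.4901, 0.1356, 0.223]
tool_rot: [179.9, -0.1, 13.7]
force: [1.1, -0.7, -0.3]
grip_width: 0.0003
```

```bash
python3 - <<'E'
from h import *
o=get_obs(); print(o['time_s'],o['tool_pos'],o['tool_rot'],o['force'],o['grip_width'])
p,d=read_camera('wrist'); cv2.imwrite('pics/w1.png',p[:,:,::-1])
for k in ['rail_end','rail_mid','release']:
    for r in (pinpoint if k!='release' else search_frame)('wrist',k)[:2]: print(k,r,px2w('wrist',r['uv'],d,o).round(4))
# rail mask from depth & colour
hsv=cv2.cvtColor(p,cv2.COLOR_RGB2HSV)
K=np.array(calibration('wrist')['intrinsics']);T=T_wc('wrist',o)
v,u=np.mgrid[:420,:560]; D=np.stack([(u-K[0,2])/K[0,0]*d,-(v-K[1,2])/K[1,1]*d,-d,np.ones_like(d)],-1)@T.T
m=(abs(D[...,2]-.086)<.006)&(hsv[...,1]<50)&(hsv[...,2]>150)&(d>0)
P=D[m]; print(len(P),np.median(P[:,2]))
if len(P)>200: print(cv2.minAreaRect((P[:,:2]*1000).astype(np.float32)))
E
```

```text
2.3 [0.49012018 0.13558913 0.22302521] [ 1.79945563e+02 -7.04890303e-02  1.36588915e+01] [ 1.1095202  -0.67317495 -0.34810247] 0.0003456377143374312
rail_end {'uv': [275.3, 206.2], 'conf': 0.9} [0.4879 0.1331 0.0862]
release {'uv': [423.4, 202.3], 'conf': 0.57} [ 0.5283 -0.0199  0.0815]
4944 0.0862390426572508
((523.2952880859375, -1.9846343994140625), (30.07354164123535, 327.0113830566406), 13.78734302520752)
```

View pics/w1.png

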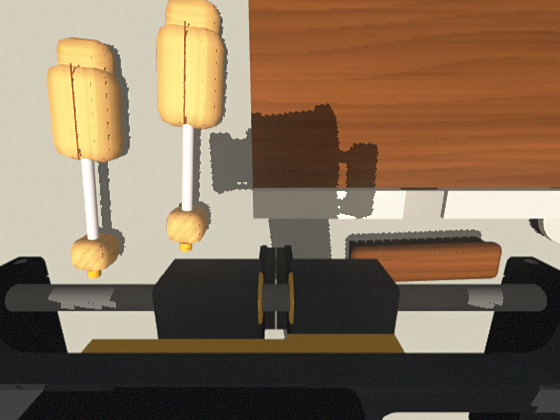

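The wrist view confirms the rail: 30 × 327 mm, top at z = 0.086. The notch lies at about columns 403–443, and the TCP is over the +y end. Now I'll descend.

Request:
drive_tool(moves="-0.001 0 0.025 0 -1; -0.002 0 0.05 0 -1; -0.002 0 0.075 0 -1; -0.002 0 0.095 0 -1; -0.002 0 0.11 0 -1; -0.002 0 0.12 0 -1; -0.002 0 0.127 0 -1; -0.002 0 0.13 0 -1")

```text
time_s: 3.3
tool_pos: [0.4884, 0.1329, 0.0923]
tool_rot: [180.0, 0.0, 13.6]
force: [-1.0, -0.3, -0.2]
grip_width: 0.0006
```

Request:
drive_tool(moves="0 0 0.001 0 -1; 0 0 0.002 0 -1; 0 0 0.003 0 -1; 0 0 0.003 0 -1; 0 0 0.004 0 -1; 0 0 0.004 0 -1; 0 0 0.005 0 -1; 0 0 0.005 0 -1")

```text
time_s: 4.1
tool_pos: [0.4882, 0.1332, 0.0874]
tool_rot: [180.0, 0.0, 13.7]
force: [0.2, 0.3, -0.1]
grip_width: 0.0
```

Request:
drive_tool(moves="0 0 0.0005 0 -1; 0 0 0.001 0 -1; 0 0 0.001 0 -1; 0 0 0.0015 0 -1; 0 0 0.0015 0 -1; 0 0 0.002 0 -1; 0 0 0.002 0 -1; 0 0 0.002 0 -1")

```text
time_s: 4.9
tool_pos: [0.4883, 0.1333, 0.0864]
tool_rot: [180.0, 0.0, 13.7]
force: [-3.2, -0.4, 8.3]
grip_width: 0.0007
```

Request:
drive_tool(moves="0 0.003 -0.0004 0 -1; 0 0.009 -0.0004 0 -1; 0 0.016 -0.0004 0 -1; 0 0.024 -0.0004 0 -1; 0 0.032 -0.0004 0 -1; 0 0.039 -0.0004 0 -1; 0 0.045 -0.0004 0 -1; 0 0.048 -0.0004 0 -1")

```text
time_s: 5.7
tool_pos: [0.5004, 0.0867, 0.0865]
tool_rot: [-179.9, -0.1, 13.6]
force: [-0.0, 4.8, 6.1]
grip_width: 0.0003
```

Request:
drive_tool(moves="0 0.006 0 0 -1; 0 0.012 0 0 -1; 0 0.018 0 0 -1; 0 0.024 0 0 -1; 0 0.030 0 0 -1; 0 0.036 0 0 -1; 0 0.042 0 0 -1; 0 0.048 0 0 -1")

```text
time_s: 6.5
tool_pos: [0.5115, 0.0406, 0.0864]
tool_rot: [-179.9, -0.1, 13.7]
force: [0.1, 4.7, 6.9]
grip_width: 0.0005
```

Request:
drive_tool(moves="0 0.004 0 0 -1; 0 0.008 0 0 -1; 0 0.012 0 0 -1; 0 0.016 0 0 -1; 0 0.020 0 0 -1; 0 0.024 0 0 -1; 0 0.028 0 0 -1; 0 0.030 0 0 -1")

```text
time_s: 7.3
tool_pos: [0.5186, 0.0113, 0.0865]
tool_rot: [-179.9, -0.1, 13.7]
force: [-1.1, 5.0, 6.8]
grip_width: 0.0007
```

Request:
drive_tool(moves="0 0.003 0 0 -1; 0 0.006 0 0 -1; 0 0.009 0 0 -1; 0 0.012 0 0 -1; 0 0.015 0 0 -1; 0 0.017 0 0 -1; 0 0.019 0 0 -1; 0 0.020 0 0 -1")

```text
time_s: 8.1
tool_pos: [0.5223, -0.0098, 0.0853]
tool_rot: [180.0, 0.1, 13.6]
force: [-0.2, -0.5, 0.2]
grip_width: 0.0003
```

Request:
drive_tool(moves="0 0.001 0 0 -1; 0 0.002 0 0 -1; 0 0.003 0 0 -1; 0 0.004 0 0 -1; 0 0.005 0 0 -1; 0 0.006 0 0 -1; 0 0.006 0 0 -1; 0 0.006 0 0 -1")

```text
time_s: 8.9
tool_pos: [0.5242, -0.0144, 0.0859]
tool_rot: [180.0, 0.0, 13.7]
force: [0.2, 1.2, -0.2]
grip_width: 0.0006
```

The contact force dropped from 7 N to 0 N at the place where the cameras see the notch. I'll centre in it and go down.

Request:
drive_tool(moves="0 0.002 0 0 -1; 0 0.004 0 0 -1; 0 0.005 0 0 -1; 0 0.005 0 0 -1; 0 0.005 0.001 0 -1; 0 0.005 0.002 0 -1; 0 0.005 0.003 0 -1; 0 0.005 0.004 0 -1")

```text
time_s: 9.7
tool_pos: [0.5254, -0.0192, 0.0818]
tool_rot: [180.0, 0.0, 13.7]
force: [-0.3, 0.2, 0.2]
grip_width: 0.0007
```

Request:
drive_tool(moves="0 0 0.001 0 -1; 0 0 0.002 0 -1; 0 0 0.003 0 -1; 0 0 0.004 0 -1; 0 0 0.004 0 -1; 0 0 0.004 0 -1; 0 0 0.004 0 -1; 0 0 0.004 0 -1")

```text
time_s: 10.5
tool_pos: [0.5254, -0.0192, 0.078]
tool_rot: [180.0, 0.0, 13.7]
force: [-0.6, 0.8, 2.7]
grip_width: 0.0003
```

Pressing on the pad now (2.7 N at 2 mm).

Request:
drive_tool(moves="0 0 0.001 0 -1; 0 0 0.002 0 -1; 0 0 0.003 0 -1; 0 0 0.0035 0 -1; 0 0 0.004 0 -1; 0 0 0.004 0 -1; 0 0 0.004 0 -1; 0 0 0.004 0 -1")

```text
time_s: 11.3
tool_pos: [0.5254, -0.0192, 0.0744]
tool_rot: [180.0, 0.0, 13.7]
force: [-3.5, -0.0, 7.1]
grip_width: 0.0004
```

```bash
python3 - <<'E'
from h import *
p,d=read_camera('scene'); cv2.imwrite('pics/s2.png',p[100:310,160:400,::-1].repeat(2,0).repeat(2,1))
o=get_obs();print(o['tool_pos'],o['force'])
E
```

```text
[ 0.52542053 -0.01922893  0.07441971] [-2.53869191  0.02971928  7.28194242]
```

View pics/s2.png

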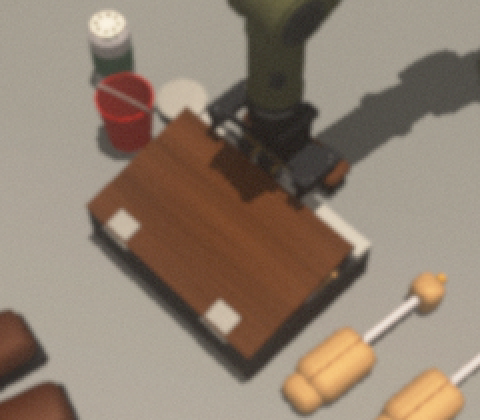

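The pad bottomed out and the lid has started to lift. I'll withdraw up and back towards the robot.

Request:
drive_tool(moves="0 0 -0.016 0 -1; -0.005 0 -0.045 0 -1; -0.02 0 -0.08 0 -1; -0.04 0 -0.115 0 -1; -0.06 0 -0.15 0 -1; -0.075 0 -0.18 0 -1; -0.085 0 -0.20 0 -1; -0.085 0 -0.21 0 -1")

```text
time_s: 12.15
tool_pos: [0.443, -0.0401, 0.2858]
tool_rot: [179.8, -0.2, 13.6]
force: [0.6, -0.0, -1.4]
grip_width: 0.0003
```

Request:
drive_tool(moves="0 0 0 0 -1; 0 0 0 0 -1; 0 0 0 0 -1; 0 0 0 0 -1; 0 0 0 0 -1; 0 0 0 0 -1; 0 0 0 0 -1; 0 0 0 0 -1")

```text
time_s: 12.95
tool_pos: [0.4428, -0.0394, 0.2839]
tool_rot: [180.0, -0.0, 13.7]
force: [0.4, 0.7, -0.6]
grip_width: 0.0003
```

Request:
drive_tool(moves="0 0 0 0 -1; 0 0 0 0 -1; 0 0 0 0 -1; 0 0 0 0 -1; 0 0 0 0 -1; 0 0 0 0 -1; 0 0 0 0 -1; 0 0 0 0 -1")

```text
time_s: 13.75
tool_pos: [0.4428, -0.0394, 0.2839]
tool_rot: [180.0, 0.0, 13.7]
force: [0.7, 0.6, 0.2]
grip_width: 0.0002
```

Request:
drive_tool(moves="0 0 0 0 -1; 0 0 0 0 -1; 0 0 0 0 -1; 0 0 0 0 -1; 0 0 0 0 -1; 0 0 0 0 -1; 0 0 0 0 -1; 0 0 0 0 -1")

```text
time_s: 14.55
tool_pos: [0.4428, -0.0394, 0.2839]
tool_rot: [180.0, 0.0, 13.7]
force: [0.6, -0.0, -0.3]
grip_width: 0.0003
```

Request:
drive_tool(moves="0 0 0 0 -1; 0 0 0 0 -1; 0 0 0 0 -1; 0 0 0 0 -1; 0 0 0 0 -1; 0 0 0 0 -1; 0 0 0 0 -1; 0 0 0 0 -1")

```text
time_s: 15.35
tool_pos: [0.4428, -0.0394, 0.2839]
tool_rot: [180.0, 0.0, 13.7]
force: [-0.2, 0.2, 0.6]
grip_width: 0.001
```

Request:
drive_tool(moves="0 0 0 0 -1; 0 0 0 0 -1; 0 0 0 0 -1; 0 0 0 0 -1; 0 0 0 0 -1; 0 0 0 0 -1; 0 0 0 0 -1; 0 0 0 0 -1")

```text
time_s: 16.15
tool_pos: [0.4428, -0.0394, 0.2839]
tool_rot: [180.0, 0.0, 13.7]
force: [0.1, -0.1, -0.1]
grip_width: 0.0004
```

Request:
drive_tool(moves="0 0 0 0 -1; 0 0 0 0 -1; 0 0 0 0 -1; 0 0 0 0 -1; 0 0 0 0 -1; 0 0 0 0 -1; 0 0 0 0 -1; 0 0 0 0 -1")

```text
time_s: 16.95
tool_pos: [0.4428, -0.0394, 0.2839]
tool_rot: [180.0, 0.0, 13.7]
force: [0.2, 0.1, -0.7]
grip_width: 0.0008
```

Request:
drive_tool(moves="0 0 0 0 -1; 0 0 0 0 -1; 0 0 0 0 -1; 0 0 0 0 -1; 0 0 0 0 -1; 0 0 0 0 -1; 0 0 0 0 -1; 0 0 0 0 -1")

```text
time_s: 17.75
tool_pos: [0.4428, -0.0394, 0.2839]
tool_rot: [180.0, 0.0, 13.7]
force: [0.5, 0.3, 0.1]
grip_width: 0.0006
```

```bash
python3 - <<'E'
from h import *
o=get_obs();print(o['time_s'],o['tool_pos'],o['force'])
p,d=read_camera('scene'); cv2.imwrite('pics/s3.png',p[:,:,::-1])
K=np.array(calibration('scene')['intrinsics']);T=T_wc('scene')
v,u=np.mgrid[:420,:560]; D=np.stack([(u-K[0,2])/K[0,0]*d,-(v-K[1,2])/K[1,1]*d,-d,np.ones_like(d)],-1)@T.T
hx=np.array([.972,.237]); mid=np.array([.5235,-.0015])
q=(D[...,:2]-mid)@np.array([[.972,-.237],[.237,.972]])
m=(q[...,0]>.05)&(q[...,0]<.25)&(abs(q[...,1])<.15)&(D[...,2]>.06)&(d>0)
P=np.c_[q[m][:,0],D[m][:,2]]
for a in np.arange(.05,.25,.02):
    s=P[(P[:,0]>a)&(P[:,0]<a+.02)]; 
    if len(s): print(a.round(2),len(s),np.percentile(s[:,1],[5,50,95]).round(3))
p,d=read_camera('top')
for n in ['bucket','polish_tin','shoe_brush','deodorizer']:
    for r in pinpoint('top',n)[:1]: print(n,r,px2w('top',r['uv'],d,z=0.0))
E
```

```text
17.75 [ 0.4428091  -0.03935571  0.28392423] [0.49561621 0.34445665 0.12322733]
0.09 403 [0.234 0.238 0.243]
0.11 427 [0.237 0.252 0.258]
0.13 1317 [0.226 0.243 0.259]
0.15 1304 [0.192 0.209 0.225]
0.17 1249 [0.156 0.174 0.19 ]
0.19 1169 [0.122 0.139 0.155]
0.21 1121 [0.087 0.104 0.121]
0.23 244 [0.077 0.084 0.091]
bucket {'uv': [362.1, 188.2], 'conf': 0.88} [ 6.42800532e-01 -2.42011038e-01  2.22044605e-16]
polish_tin {'uv': [361.4, 220.2], 'conf': 0.7} [ 0.55009679 -0.23522843  0.        ]
shoe_brush {'uv': [269.5, 194.6], 'conf': 0.46} [0.62952624 0.02507555 0.        ]
deodorizer {'uv': [405.9, 196.2], 'conf': 0.69} [ 0.61683435 -0.36718292  0.        ]
```

View pics/s3.png

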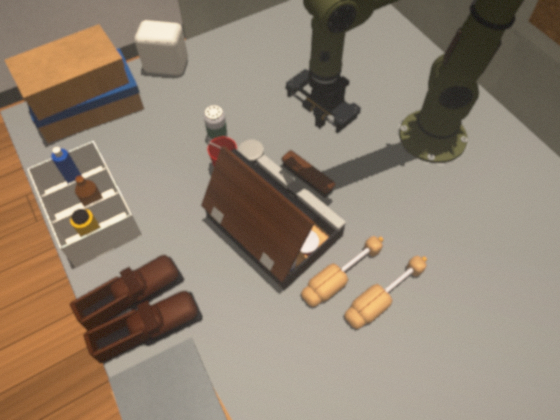

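The lid slope is about 60° (1.05 rad), so it is fully open. The hand is clear and the bystanders stand where they were.

```bash
python3 -c "
from cell import *
print(sign_off())"
```

```text
the job is handed in; nothing more can be done
None
```

The lid is fully open and the job is handed in, at about 18 s of the 64 s allowed.

- **What I did:** I put the closed fingertips on the rail's +y end and slid them along at about 7 N. At the notch the contact force dropped to zero. I pressed the pad to its stop (about 7 N), then moved the hand up and back.
- **Lid:** the last depth check showed it sloping at about 60° (1.05 rad), with no force on the hand.
- **Bystanders:**
  - In the final picture all the loose things stand where they were.
  - The networks put the tin and can within 5 mm of their first positions.
  - They put the bucket about 10 mm off. The raised lid partly hides it in the picture, and the hand never went near it, so I take this as detection error.
- **Check that failed:** the last network look for the brush gave a low-confidence false hit on the lid. I checked the brush by eye instead; it was where it had been, in front of the rail.

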